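# Clamp the flow cell with the outer ring, leaving the inner knob alone

### The job

Set the loose flow cell upright between the guide rails of the clamp on the white console and let go of it. Then turn only the outer knurled ring of the nested control clockwise until the jaw holds the cell firmly against the back stop, but gently, for the cell's windows crack if it is overtightened; the calibrated small knob on top of the ring must keep its setting. Leave the cell clamped, and do not disturb the other things on the bench.

Things in the scene. Friction and masses are not known exactly. Their poses are not given: they have to be found in the camera images.
- cell_mid (a point): Centre of the flow cell: loose white block with glass windows, 26 mm (its x) by 40 mm (its y), 40 mm high, 0.11 kg, two brass stubs (7 mm thick, 6 mm high) on top. Stands on the bench beside the console, z up; this point is 20 mm above its underside. A half turn about z makes no difference. Cracks if the jaw presses with over 25 N. Take it across its 40 mm side, high up.
- console: Heavy fixed white box, 170 mm (x) by 270 mm (y), origin under its centre. Its flat top (deck) is 55 mm above the bench and carries the clamp (cradle at y = +65 mm) and the nested control (axis at y = -65 mm), both at x = 0. x points from the jaw to the back stop, z up. The jaw (34 mm wide steel block, spring-backed) must end pressing the cell on the stop with 5 to 20 N; aim for 10 to 12 N.
- cradle (a point): Where the cell belongs, on the deck; axes as the console's. The cell goes with its 26 mm side along x, centred here. Guide rails 6 mm high have inner faces at y = -23 and +23 mm (3 mm play each side). At the start the jaw face is at x = -17 mm; the steel back stop's face is somewhere from x = +17 to +23 mm (set differently each time, not measured). Jaw and stop rise 26 mm above the deck.
- ring_mid (a point): Centre of the outer ring: knurled aluminium, 58 mm diameter, from 8 to 30 mm above the deck, 40 mm pedestal under it. Grip its rim across, any yaw. Clockwise from above moves the jaw to the stop, 10 mm per rad; cell meets stop at 0.8 to 1.4 rad, then 1.4 N per 0.01 rad. Dry friction 0.25 N m (holds either way at rest, so it stays put); each N of clamping shifts the torque by 0.01 N m.
- inner_mark (a point): White pointer mark at the edge of the inner knob: a black knob, 32 mm diameter, on the same axis and on top of the ring, from 30 to 46 mm above the deck. The mark is 15 mm from the axis. The knob turns very easily and is already set: the mark may not move more than 2 mm.
- beaker: White beaker, 60 mm wide, 65 mm high, open at the top, on the bench on the other side of the console from the cell; origin at its underside. Leave it alone.
- bottle: Glass jar with a blue cap, 64 mm wide, 105 mm high, beyond the console; origin at its underside. Leave it alone.
- rack: White vial rack with small capped vials, 70 mm by 120 mm, 48 mm high, beyond the console; origin at its underside. Leave it alone.
There are look-alikes about, which are no part of the job. What is shaped like the part that bears cell_mid but green is not meant.

How it is judged:
By the outcome, as a careful person would: the job done as asked, in the order asked, and still so for the second after the job is handed in, with the robot touching nothing.
It also fails if it takes over 64 s, if anything falls off the work surface, if the arm or the gripper's body presses on something with over 40 N, if the wrist force passes 120 N, or if a joint passes its speed limit or range.

### The arm

A 7-joint arm with a two-finger parallel gripper is mounted at the origin on the work surface. World frame = base frame: x ahead of the robot, y to its left, z up, the work surface at z = 0. Lengths are in m, angles in rad, forces in N, time in s.
With the tool pointing down it reaches from about 0.425 to 0.875 m from the base axis. Payload 4.7 kg.
Tool frame: the origin (TCP) lies midway between the tips of the shut fingers; the grasp point (between the pads) lies 19 mm behind it (ctrl.grip_depth is the distance from the TCP to the grasp point, in m); z points along the fingers, y is the direction in which the jaws open and shut (so a half turn about z gives the same grasp; the last joint's range is limited). The gripper opens to 87 mm and grips with 3 to 60 N. Pads are 19 mm wide; open, the fingers measure 117 mm over their backs; the gripper's body (75 mm by 190 mm) begins 51 mm behind the grasp point.
Start: joints at [-1.168, 0.321, -0.07, 1.45, 0.023, 1.371, -0.057], TCP at [0.246, 0.601, 0.223] pointing down, gripper open.
Joint ranges: [-2.86, 2.86], [-0.3, 2.09], [-1.38, 1.24], [0.06, 2.45], [-1.56, 4.7], [0.09, 2.05], [-2.69, 2.69]. Speed limits (rad/s): [2.57, 2.57, 3.14, 3.14, 3.14, 3.14, 3.14].

### API

Orientations are given as a rotation vector (axis times angle).
In Python, from bench import ctrl gives the robot as it stands. The module is installed in compiled form; this text tells all that it offers.
- The arm moves only by the shell command python3 -m inch 'ROWS' [FORCE]. ROWS is JSON, a list of rows, each a list of 5 numbers: the opening, from -1 (shut) to 1 (fully open), so that 0 is half open, then the shift along the tool's x, y, z in mm, then the turn about the tool's z in rad. In form: [[fingers, tx, ty, tz, twist], ...]. A call has 1 to 5 rows; each row shifts and turns the pose as measured when the row begins, along the tool's axes as they then stand; what a row does not reach is not made up. A row lasts 1/8 s, in which the tool goes at most 62.5 mm and 10.7 degrees, less where a joint would pass 70% of its speed; a pose out of reach is approached as far as the arm can. A call is refused whole if a number of a shift passes 62.5 or a number of a turn 0.188, either way. A call with a gripper value outside its range is refused whole. The fingers move at their own pace and stop on an object; FORCE is the grip in N (left out, the last holds). Time passes only in rows, so rows that do not move let the fingers close. It gives the time, the measured TCP pose, the force and the opening at its end, in the units of the state.
- ctrl.get_state(): the state, without advancing time (a new reading comes with each control period).
- ctrl.get_image(name): name is "scene" or "top" or "wrist"; returns a dict with "color" (400x640x3 uint8, red, green, blue), "range_z" (400x640 float32, m along the optical axis (not along the pixel's ray), 0 where there is no reading), "K" (3x3 intrinsics, pixels), "R" (3x3) and "t" (3): a world point X has camera coordinates R X + t. Camera axes: x right, y down, z forward; pixel columns grow to the right and rows downward; lengths in m; the calibration is good to about 2 mm. A picture is of the moment at which its call begins.
- ctrl.close_job(): hands the job in, once; it reports no verdict.
The state is a dict: "time": time; "joint_positions": joint angles; "qd": joint speeds; "joint_torque": joint torques, N m; "position": TCP position; "tool_rot": TCP orientation; "ft_force": force on the tool from outside, world axes, zero at the start; "torque": the same for the moment, N m; "grip_width": opening from 0.0 (shut) to 1.0 (fully open).
Only numpy, scipy, OpenCV 4.12 (cv2) and the standard library are available. Lean on these libraries where they do the work, as an engineer would, in place of code of your own. Each camera call takes 0.05 s, during which the arm holds its last target. There are 200 camera calls.

## Working session

There is one attempt and no reset: what is moved stays moved. The work goes in short steps, Python scripts to look and compute and a shell command to move; the robot and the scene stay as the last step left them, time stands still between calls to the robot, and variables do not carry over. Pictures are saved under pics/ and viewed, about 8 in all and at most 12, crops included, and the job is handed in when it is done.

```bash
mkdir -p pics; cat > h.py <<'E'
import numpy as np, cv2
from bench import ctrl
from scipy.spatial.transform import Rotation as Ro
def cloud(im):
    z=im["range_z"]; K=im["K"]; v,u=np.mgrid[:z.shape[0],:z.shape[1]]
    c=np.stack([(u-K[0,2])/K[0,0]*z,(v-K[1,2])/K[1,1]*z,z],-1)
    P=(c-im["t"])@im["R"]; P[z==0]=np.nan
    return P
def ray(im,u,v,h):
    d=im["R"].T@np.linalg.inv(im["K"])@np.array([u,v,1.]); o=-im["R"].T@im["t"]
    return o+d*(h-o[2])/d[2]
def save(n,im): cv2.imwrite(n,im["color"][:,:,::-1])
E
python3 - <<'E'
from h import *
import pickle
D={}
for n in("scene","top","wrist"):
    D[n]=ctrl.get_image(n)
    print(n,(-D[n]["R"].T@D[n]["t"]).round(3))
pickle.dump(D,open("d0.pkl","wb"))
a=np.vstack([D["scene"]["color"],D["top"]["color"]])
save("pics/a.png",dict(color=cv2.resize(a,(480*2//2*1,600))if 0 else D["scene"]["color"])); save("pics/b.png",D["top"])
s=ctrl.get_state(); print(s)
E
```

```text
scene [1.037 0.548 0.936]
top [0.383 0.021 1.25 ]
wrist [0.169 0.633 0.384]
{'time': 0.15, 'joint_positions': array([-1.1679039 ,  0.32166793, -0.07008981,  1.45138853,  0.02259022,
        1.37081205, -0.0569128 ]), 'qd': array([-2.96742193e-04, -2.34377854e-03, -6.16766437e-04, -3.38192740e-03,
       -7.30503322e-04, -4.07545356e-04, -7.41507314e-05]), 'joint_torque': array([-2.80639242e-04, -4.91796327e+01, -4.04654816e-01, -3.12872887e+01,
       -6.39346358e-02,  4.06862958e-02,  1.16578426e-04]), 'position': array([0.24627354, 0.60108384, 0.22170607]), 'tool_rot': array([-6.06811116e-01, -3.08221334e+00,  2.31495100e-03]), 'ft_force': array([ 0.34878852,  0.45763603, -0.3083397 ]), 'torque': array([0.06080314, 0.02522582, 0.00746468]), 'grip_width': 0.9972293146929682}
```

View pics/a.png

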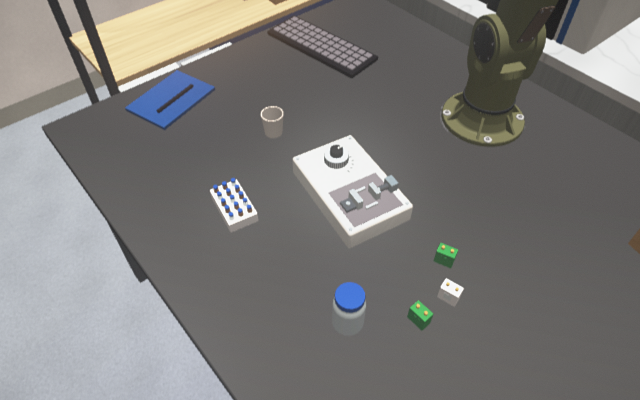

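View pics/b.png

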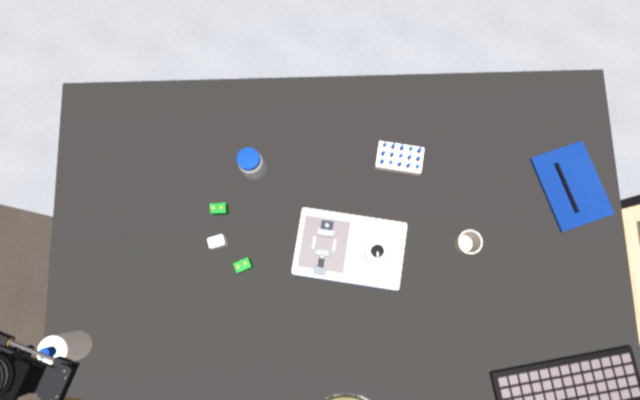

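Scene shows cell-shaped parts: green at (447,254) and (420,315), white at (451,292). In the top view they are green (218,209) and (242,265), white (216,241). The white one fits the description. The console is at top (350,249), with the clamp at (324,245) and the knob at (376,252). Next I'll confirm in an enlarged crop and measure.

```bash
python3 - <<'E'
from h import *
import pickle
D=pickle.load(open("d0.pkl","rb"))
s,t=D["scene"],D["top"]
c1=cv2.resize(s["color"][225:335,395:485],(360,440),interpolation=cv2.INTER_CUBIC)
c2=cv2.resize(s["color"][135:245,285:415],(430,364),interpolation=cv2.INTER_CUBIC)
o=np.zeros((440,790,3),np.uint8);o[:,:360]=c1;o[:364,360:]=c2
save("pics/c.png",dict(color=o))
for n,im,box in(("top",t,(195,230,235,255)),("scene",s,(435,275,470,308))):
    P=cloud(im);x0,y0,x1,y1=box
    hsv=cv2.cvtColor(im["color"],cv2.COLOR_RGB2HSV)
    m=np.zeros(P.shape[:2],bool);m[y0:y1,x0:x1]=1
    w=m&(P[...,2]>.034)&(P[...,2]<.044)
    q=P[w]; print(n,"cell top",len(q),q.mean(0).round(4),cv2.minAreaRect((q[:,:2]*1000).astype(np.float32)))
    w=(P[...,2]>.050)&(P[...,2]<.060)&(hsv[...,1]<60)
    k,l,st,ce=cv2.connectedComponentsWithStats(w.astype(np.uint8))
    i=1+np.argmax(st[1:,4]); q=P[l==i]; r=cv2.minAreaRect((q[:,:2]*1000).astype(np.float32)); print(n,"console",ce[i],q[:,2].mean(),r)
    b=(P[...,2]>.097)&(P[...,2]<.104)
    q=P[b&(np.hypot(P[...,0]-r[0][0]/1e3,P[...,1]-r[0][1]/1e3)<.1)]; print("knob",len(q),np.nanmean(q,0),(q.min(0)+q.max(0))/2)
    for nm,bx in(("bottle",None),):pass
E
```

```text
top cell top 155 [0.4938 0.3097 0.0394] ((494.2237854003906, 309.9103698730469), (25.675113677978516, 39.85600662231445), 14.59459114074707)
top console [349.39367769 248.52843409] 0.054762215949456045 ((466.4859924316406, -26.0516357421875), (269.2715148925781, 169.38876342773438), 79.60382843017578)
knob 125 [ 0.45471503 -0.0899553   0.10065089] [ 0.45524547 -0.08980531  0.10052984]
scene cell top 230 [0.497  0.3131 0.0404] ((494.9181823730469, 312.1765441894531), (29.256441116333008, 40.44499969482422), 15.409436225891113)
scene console [350.86790221 185.7988959 ] 0.05576242017083556 ((467.4796447753906, -23.7957763671875), (272.6476135253906, 171.64805603027344), 79.41239166259766)
knob 110 [ 0.45637477 -0.08701747  0.10111181] [ 0.45650586 -0.08729859  0.10067297]
```

View pics/c.png

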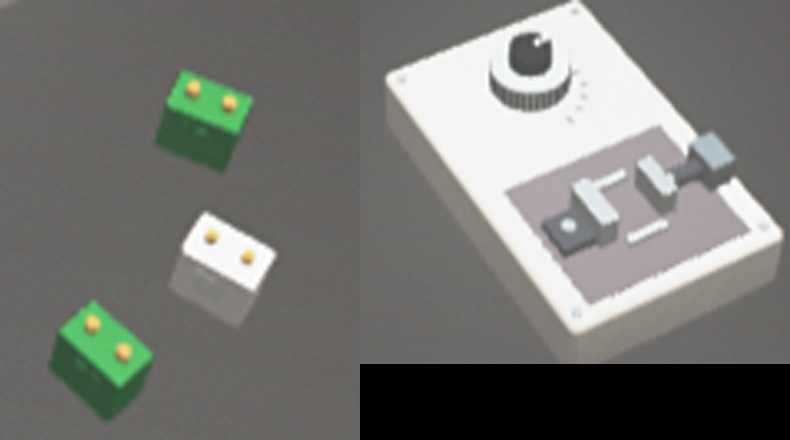

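The crop shows the white cell at crop (222,265), between the two green look-alikes. The jaw with its rod is on the robot side of the console, and the stop is on the far side. That makes console yaw about -10.5° and cell x at about +15°. I'll twist first, then approach.

```bash
cat >> h.py <<'E'
def need(x,y,z,yaw):  # yaw (deg) wanted for tool y, modulo 180
    s=ctrl.get_state(); R=Ro.from_rotvec(s["tool_rot"]).as_matrix()
    d=R.T@(np.array([x,y,z])-s["position"])*1000
    a=np.degrees(np.arctan2(R[1,1],R[0,1])); e=(yaw-a+90)%180-90
    print("t%.2f pos"%s["time"],s["position"].round(4),"yawY %.1f"%a,"shift mm",d.round(1),"twist %.3f"%-np.radians(e),"tilt",R[:,2].round(3),"j7 %.2f"%s["joint_positions"][6],"g %.3f"%s["grip_width"],"F",s["ft_force"].round(1),"M",s["torque"].round(3))
E
python3 -m inch '[[1,0,0,0,-0.16],[1,0,0,0,-0.16],[1,0,0,0,-0.16],[1,0,0,0,-0.16],[1,0,0,0,0]]' 20; python3 -c "
from h import *
need(.4943,.311,.12,104.8)"
```

```text
time: 0.78
position: [0.2458, 0.5999, 0.2192]
tool_rot: [0.423, -3.11, 0.008]
ft_force: [-0.5, 0.0, -0.1]
grip_width: 0.998
t0.78 pos [0.2458 0.5999 0.2192] yawY 105.5 shift mm [-162.7 -344.3  100.3] twist 0.012 tilt [-0.002 -0.005 -1.   ] j7 0.58 g 0.998 F [-0.5  0.  -0.1] M [ 0.015 -0.002  0.014]
```

```bash
python3 -m inch '[[1,-23,-49,12,0],[1,-23,-49,12,0],[1,-23,-49,12,0],[1,-23,-49,12,0],[1,-23,-49,12,0]]'; python3 -m inch '[[1,-23,-49,12,0],[1,-23,-49,12,0],[1,0,0,0,0]]'; python3 - <<'E'
from h import *
need(.4943,.311,.12,104.8)
im=ctrl.get_image("wrist"); save("pics/d.png",im); P=cloud(im)
print((-im["R"].T@im["t"]).round(3))
m=(P[...,2]>.034)&(P[...,2]<.043)&(np.hypot(P[...,0]-.4943,P[...,1]-.311)<.04); q=P[m]
print(len(q)); 
if len(q)>10: print(q.mean(0),cv2.minAreaRect((q[:,:2]*1000).astype(np.float32)))
E
```

```text
time: 1.4
position: [0.4209, 0.3931, 0.1577]
tool_rot: [0.413, -3.111, 0.001]
ft_force: [1.4, 0.3, -0.2]
grip_width: 1.003
time: 1.78
position: [0.4957, 0.3012, 0.1318]
tool_rot: [0.383, -3.115, 0.006]
ft_force: [-0.9, 0.4, -0.2]
grip_width: 0.999
t1.77 pos [0.4957 0.3012 0.1318] yawY 104.0 shift mm [-1.   9.9 11.7] twist -0.014 tilt [-0.003 -0.004 -1.   ] j7 1.23 g 0.999 F [-0.9  0.4 -0.2] M [ 0.055 -0.008 -0.018]
[0.415 0.282 0.295]
1284
[0.49451461 0.31116441 0.03999584] ((495.6697692871094, 311.3715515136719), (26.12767791748047, 40.155086517333984), 14.51004409790039)
```

View pics/d.png

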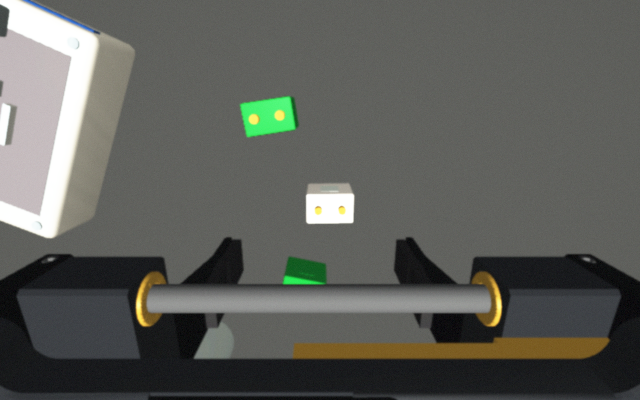

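The white cell is at (330,204), square between the fingers, with green ones at (268,117) and (305,272) clear of the finger path. Now I'll centre over it and descend.

```bash
python3 -m inch '[[1,-1,10,0,-0.01],[1,0,0,50,0],[1,0,0,20,0],[1,0,0,0,0]]'; python3 -c "
from h import *
need(.4951,.3112,.013,104.5)"
```

```text
time: 2.33
position: [0.4884, 0.3253, 0.0627]
tool_rot: [0.418, -3.112, -0.008]
ft_force: [-0.5, 0.0, -0.1]
grip_width: 1.003
t2.33 pos [0.4884 0.3253 0.0627] yawY 105.3 shift mm [ -2.8 -15.6  49.6] twist 0.014 tilt [-0.002  0.005 -1.   ] j7 1.22 g 1.003 F [-0.5  0.  -0.1] M [ 0.082  0.034 -0.025]
```

```bash
python3 -m inch '[[1,-3,-15.5,0,0.014],[1,0,0,0,0],[1,0,0,0,0]]'; python3 -c "
from h import *
need(.4951,.3112,.013,104.5)"
```

```text
time: 2.7
position: [0.4965, 0.3131, 0.0657]
tool_rot: [-0.398, 3.114, 0.012]
ft_force: [0.2, 0.4, 0.1]
grip_width: 1.002
t2.70 pos [0.4965 0.3131 0.0657] yawY 104.6 shift mm [ 2.  -1.9 52.7] twist 0.001 tilt [ 0.001  0.008 -1.   ] j7 1.24 g 1.002 F [0.2 0.4 0.1] M [0.011 0.019 0.017]
```

```bash
python3 -m inch '[[1,1.5,-1.5,25,0],[1,0,0,0,0],[1,0,0,20,0],[1,0,0,0,0],[1,0,0,0,0]]'; python3 -c "
from h import *
need(.4951,.3112,.013,104.5)"
```

```text
time: 3.32
position: [0.4979, 0.3133, 0.0228]
tool_rot: [-0.397, 3.108, 0.017]
ft_force: [-0.0, 0.2, 0.4]
grip_width: 0.997
t3.33 pos [0.4979 0.3133 0.0228] yawY 104.5 shift mm [ 3.3 -1.4  9.8] twist 0.001 tilt [ 0.006  0.012 -1.   ] j7 1.24 g 0.997 F [-0.   0.2  0.4] M [ 0.044 -0.001  0.05 ]
```

```bash
python3 -m inch '[[1,3,-1.5,9,0]]'; python3 -c "
from h import *
for i in range(4): ctrl.get_image('wrist'); need(.4951,.3112,.013,104.5)"
```

```text
time: 3.45
position: [0.4962, 0.3118, 0.0145]
tool_rot: [-0.397, 3.106, 0.019]
ft_force: [0.5, 0.9, -1.1]
grip_width: 1.002
t3.50 pos [0.4947 0.3106 0.0127] yawY 104.5 shift mm [-0.6  0.5 -0.3] twist 0.001 tilt [ 0.005  0.011 -1.   ] j7 1.24 g 1.000 F [-0.9 -1.3 -0.6] M [-0.029  0.113  0.063]
t3.55 pos [0.4945 0.3105 0.0128] yawY 104.5 shift mm [-0.8  0.6 -0.2] twist 0.001 tilt [ 0.005  0.011 -1.   ] j7 1.24 g 1.003 F [-0.5 -0.1 -1. ] M [ 0.052  0.064 -0.06 ]
t3.60 pos [0.4948 0.3107 0.0132] yawY 104.5 shift mm [-0.4  0.4  0.2] twist 0.001 tilt [ 0.005  0.011 -1.   ] j7 1.24 g 0.998 F [ 0.4 -0.4  0.2] M [ 0.019  0.029 -0.016]
t3.65 pos [0.4952 0.311  0.0136] yawY 104.5 shift mm [0.  0.2 0.6] twist 0.001 tilt [ 0.006  0.011 -1.   ] j7 1.24 g 1.001 F [-0.6  0.2  0.4] M [ 0.043  0.043 -0.039]
```

```bash
python3 -m inch '[[-1,0,0,0,0],[-1,0,0,0,0],[-1,0,0,0,0]]' 25; python3 -c "
from h import *
for i in range(4): ctrl.get_image('wrist')
need(.4951,.3112,.10,79.5)"
```

```text
time: 4.03
position: [0.4956, 0.3113, 0.0142]
tool_rot: [-0.397, 3.108, 0.017]
ft_force: [-0.8, 0.4, 0.4]
grip_width: 0.744
t4.22 pos [0.4955 0.3112 0.014 ] yawY 104.5 shift mm [ -0.4   0.9 -86. ] twist 0.437 tilt [ 0.007  0.012 -1.   ] j7 1.24 g 0.560 F [ 0.2 -0.7 -0.9] M [0.019 0.027 0.05 ]
```

```bash
python3 -m inch '[[-1,0,0,0,0],[-1,0,0,0,0],[-1,0,0,0,0]]' 25; python3 -m inch '[[-1,0,0,-40,0]]';python3 -c "
from h import *
for i in range(3): ctrl.get_image('wrist')
need(.4787,.039,.12,79.5)"
```

```text
time: 4.6
position: [0.4955, 0.3112, 0.014]
tool_rot: [-0.397, 3.108, 0.017]
ft_force: [-0.7, 0.7, 1.1]
grip_width: 0.456
time: 4.72
position: [0.4924, 0.3089, 0.0509]
tool_rot: [-0.398, 3.115, 0.011]
ft_force: [0.2, 0.5, -1.1]
grip_width: 0.457
t4.88 pos [0.4967 0.3117 0.056 ] yawY 104.5 shift mm [  85.  -258.7  -68.1] twist 0.437 tilt [ 0.01   0.014 -1.   ] j7 1.24 g 0.458 F [ 0.4 -0.  -1.9] M [ 0.069  0.021 -0.016]
```

```bash
python3 -m inch '[[-1,0,0,-55,0],[-1,0,0,-30,0.15],[-1,0,0,0,0.145],[-1,0,0,0,0.145]]';python3 -c "
from h import *
for i in range(3): ctrl.get_image('wrist')
need(.4787,.039,.14,79.5)"
```

```text
time: 5.38
position: [0.4931, 0.3087, 0.1384]
tool_rot: [0.313, 3.124, 0.016]
ft_force: [0.2, -0.1, -2.2]
grip_width: 0.46
t5.53 pos [0.493  0.3086 0.1381] yawY 79.0 shift mm [ -37.5 -267.4   -4.4] twist -0.009 tilt [ 0.003  0.009 -1.   ] j7 0.80 g 0.455 F [ 0.3  0.3 -1.5] M [ 0.011  0.001 -0.018]
```

```bash
python3 -m inch '[[-1,-8,-53,0,0],[-1,-8,-53,0,0],[-1,-8,-53,0,0],[-1,-8,-53,0,0],[-1,-5,-48,0,0]]';python3 - <<'E'
from h import *
for i in range(4): im=ctrl.get_image('wrist')
need(.4787,.039,.14,79.5)
save("pics/e.png",im)
import pickle
pickle.dump([im,ctrl.get_image('top'),ctrl.get_image('scene')],open("d1.pkl","wb"))
E
```

```text
time: 6.15
position: [0.4795, 0.0433, 0.1316]
tool_rot: [-0.261, -3.129, -0.013]
ft_force: [1.2, 0.4, -0.8]
grip_width: 0.459
t6.35 pos [0.4797 0.0446 0.1317] yawY 80.3 shift mm [ 0.1 -5.6 -8.3] twist 0.014 tilt [-0.001  0.009 -1.   ] j7 1.27 g 0.456 F [ 0.6  0.5 -2.3] M [0.031 0.026 0.021]
```

View pics/e.png

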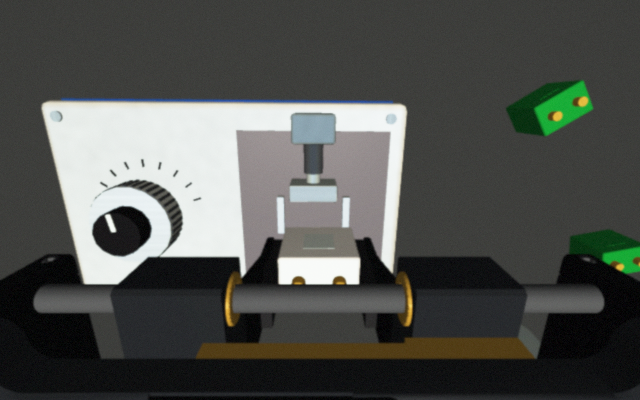

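The wrist view shows the drive block at (313,128), jaw at (313,190), rails at (280,214) and (346,212), and the held cell at (318,250). The inner knob is at (121,231) with its mark at (110,222). Now I'll measure the rails, jaw and stop against the held cell.

```bash
python3 - <<'E'
from h import *
import pickle
W,T,S=pickle.load(open("d1.pkl","rb")); D=pickle.load(open("d0.pkl","rb"))
a=np.radians(-10.5); ex=np.array([np.cos(a),np.sin(a)]); ey=np.array([-ex[1],ex[0]])
c0=np.array([.467,-.0255])+.065*ey
print("cradle0",c0)
def loc(P): return (P[:,:2]-c0)@np.stack([ex,ey],1)*1000
def sel(n,im,z0,z1,x0,x1,y0,y1,box=True):
    P=cloud(im); P=P[~np.isnan(P[...,2])]; P=P[(P[:,2]>z0)&(P[:,2]<z1)]; L=loc(P)
    m=(L[:,0]>x0)&(L[:,0]<x1)&(L[:,1]>y0)&(L[:,1]<y1); L=L[m]
    if len(L)<5: print(n,"none");return
    print(n,len(L),"x %.1f..%.1f"%tuple(np.percentile(L[:,0],[2,98])),"y %.1f..%.1f"%tuple(np.percentile(L[:,1],[2,98])),"z %.4f"%np.median(P[m][:,2]),"rect",[np.round(v,1) for v in cv2.minAreaRect(L.astype(np.float32))] if box else "")
for n,im in(("W",W),("T0",D["top"]),("S0",D["scene"])):
    sel(n+" railL",im,.0575,.0635,-12,12,-35,-15); sel(n+" railR",im,.0575,.0635,-12,12,15,35)
    sel(n+" jaw",im,.0775,.0835,-40,-5,-25,25); sel(n+" stop",im,.0775,.0835,8,50,-25,25)
    sel(n+" deck",im,.052,.0575,-120,120,-220,90)
sel("W cell",W,.145,.170,-30,30,-35,35)
sel("W cellbody",W,.125,.158,-30,30,-35,35)
E
```

```text
cradle0 [0.47884531 0.03841157]
W railL 198 x -11.3..11.2 y -27.4..-22.4 z 0.0612 rect [array([  0.2, -24. ]), array([23.5,  8.6]), np.float64(5.5)]
W railR 181 x -11.4..9.7 y 23.4..28.4 z 0.0613 rect [array([-0.8, 25.9]), array([ 6.8, 22.1]), np.float64(84.2)]
W jaw 796 x -27.9..-16.4 y -15.8..16.3 z 0.0797 rect [array([-22. ,   0.1]), array([12.1, 33.6]), np.float64(0.3)]
W stop none
W deck 41429 x -80.9..50.5 y -192.7..64.3 z 0.0554 rect [array([ -8. , -64.7]), array([150.2, 268. ]), np.float64(0.3)]
T0 railL 29 x -10.5..10.6 y -33.4..-15.6 z 0.0592 rect [array([ -0.4, -25. ]), array([18.7, 22.9]), np.float64(89.4)]
T0 railR 24 x -10.8..11.1 y 18.3..32.2 z 0.0601 rect [array([ 0.4, 27.4]), array([21.7, 17.4]), np.float64(24.0)]
T0 jaw 47 x -29.1..-17.8 y -15.8..14.3 z 0.0797 rect [array([-23.5,  -0.8]), array([30.8, 11.5]), np.float64(89.6)]
T0 stop 78 x 19.0..32.6 y -20.0..18.6 z 0.0804 rect [array([25.8, -0.7]), array([14. , 39.8]), np.float64(0.2)]
T0 deck 4774 x -81.4..79.8 y -194.4..63.5 z 0.0547 rect [array([ -0.6, -65.4]), array([168.9, 268.9]), np.float64(0.1)]
S0 railL 28 x -11.2..8.5 y -32.9..-16.9 z 0.0606 rect [array([ -1.3, -24.6]), array([16.8, 20.7]), np.float64(87.6)]
S0 railR 33 x -11.3..10.2 y 16.2..34.2 z 0.0600 rect [array([-0.4, 25.6]), array([21.7, 19.4]), np.float64(5.0)]
S0 jaw 65 x -30.3..-16.9 y -15.8..17.1 z 0.0802 rect [array([-23.6,   0.8]), array([24.4, 32.2]), np.float64(32.1)]
S0 stop 91 x 19.0..33.1 y -17.6..21.1 z 0.0813 rect [array([26.4,  0.9]), array([42. , 15.1]), np.float64(89.0)]
S0 deck 4010 x -79.9..81.9 y -191.0..67.9 z 0.0555 rect [array([  0.7, -63.1]), array([272.3, 170.6]), np.float64(89.9)]
W cell 4252 x -12.7..1.1 y -24.5..32.3 z 0.1577 rect [array([-5.3,  3.2]), array([16. , 63.3]), np.float64(0.2)]
W cellbody 3912 x -13.0..0.8 y -23.1..31.2 z 0.1504 rect [array([-5.4,  4. ]), array([16.2, 59.3]), np.float64(0.2)]
```

```bash
python3 -m inch '[[-1,0,-6,25,0.012]]';python3 - <<'E'
from h import *
for i in range(4): im=ctrl.get_image('wrist')
need(.479,.0387,.071,79.6)
E
```

```text
time: 6.58
position: [0.4808, 0.0432, 0.1081]
tool_rot: [0.273, 3.127, 0.017]
ft_force: [-0.3, 0.6, -1.7]
grip_width: 0.453
t6.78 pos [0.4786 0.042  0.1066] yawY 79.9 shift mm [-1.1 -3.5 35.6] twist 0.006 tilt [-0.002  0.009 -1.   ] j7 1.28 g 0.454 F [ 1.2  0.  -1.1] M [ 0.008 -0.04   0.044]
```

```bash
python3 -m inch '[[-1,-1,-4.5,18,0.006]]';python3 - <<'E'
from h import *
for i in range(5): im=ctrl.get_image('wrist')
need(.479,.0387,.071,79.6)
E
```

```text
time: 6.9
position: [0.4809, 0.039, 0.0905]
tool_rot: [0.281, 3.128, 0.016]
ft_force: [0.3, 0.4, -1.7]
grip_width: 0.458
t7.15 pos [0.4794 0.0381 0.0895] yawY 79.6 shift mm [ 0.4  0.4 18.6] twist 0.001 tilt [-0.001  0.009 -1.   ] j7 1.29 g 0.461 F [-0.2  0.6 -1.9] M [ 0.018 -0.036 -0.003]
```

```bash
python3 -m inch '[[-1,0,0,17,0]]';python3 - <<'E'
from h import *
for i in range(5): im=ctrl.get_image('wrist')
need(.479,.0387,.069,79.6)
E
```

```text
time: 7.28
position: [0.4814, 0.0389, 0.074]
tool_rot: [0.283, 3.126, 0.017]
ft_force: [-0.2, 0.1, -2.3]
grip_width: 0.456
t7.53 pos [0.4792 0.0382 0.0724] yawY 79.6 shift mm [0.3 0.4 3.4] twist 0.001 tilt [-0.002  0.009 -1.   ] j7 1.30 g 0.456 F [ 0.8 -0.4 -1.8] M [ 0.02  -0.011 -0.004]
```

```bash
python3 -m inch '[[-1,0,0,2.5,0]]';python3 - <<'E'
from h import *
for i in range(4): im=ctrl.get_image('wrist'); print(ctrl.get_state()["ft_force"].round(1))
need(.479,.0387,.069,79.6)
save("pics/f.png",im)
E
```

```text
time: 7.65
position: [0.4797, 0.0383, 0.0702]
tool_rot: [-0.284, -3.127, -0.014]
ft_force: [-0.4, -0.8, -1.0]
grip_width: 0.454
[-0.3 -0.5 -1.1]
[-0.3  0.6 -1. ]
[-0.4  0.1 -2.5]
[ 0.7  0.7 -1.7]
t7.85 pos [0.4793 0.0382 0.0699] yawY 79.6 shift mm [0.3 0.4 0.9] twist 0.000 tilt [-0.001  0.009 -1.   ] j7 1.30 g 0.458 F [ 0.7  0.7 -1.7] M [-0.012  0.023  0.001]
```

View pics/f.png

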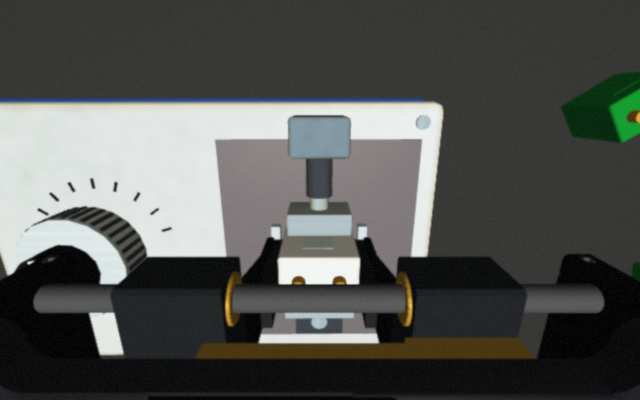

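The cell at (318,258) sits centred between the rails at (275,232) and (362,232), clear of the jaw at (320,218), with the stop behind it at (320,322). I'll lower the last millimetre and release.

```bash
python3 -m inch '[[-1,0,0,1,0]]';python3 - <<'E'
from h import *
for i in range(4): im=ctrl.get_image('wrist'); print(ctrl.get_state()["ft_force"].round(1))
need(.479,.0387,.069,79.6)
E
python3 -m inch '[[0.4,0,0,0,0],[0.4,0,0,0,0],[0.4,0,0,0,0]]';python3 - <<'E'
from h import *
for i in range(2): im=ctrl.get_image('wrist')
need(.479,.0387,.069,79.6)
E
```

```text
time: 7.98
position: [0.4794, 0.0383, 0.0691]
tool_rot: [-0.284, -3.127, -0.014]
ft_force: [-1.1, 0.3, 3.5]
grip_width: 0.458
[-1.1  0.8 -1.8]
[ 0.2  0.3 -0.2]
[-0.6 -0.5  1.2]
[-0.9 -0.2  0.2]
t8.18 pos [0.4794 0.0383 0.0691] yawY 79.6 shift mm [0.5 0.3 0.1] twist 0.001 tilt [-0.001  0.009 -1.   ] j7 1.30 g 0.456 F [-0.9 -0.2  0.2] M [-0.021  0.053  0.004]
time: 8.55
position: [0.4799, 0.0383, 0.0694]
tool_rot: [-0.284, -3.128, -0.015]
ft_force: [-0.3, 0.1, 0.4]
grip_width: 0.672
t8.65 pos [0.4798 0.0384 0.0694] yawY 79.6 shift mm [0.9 0.2 0.4] twist 0.001 tilt [-0.     0.009 -1.   ] j7 1.30 g 0.693 F [-1.2  0.6 -0. ] M [-0.052  0.019  0.015]
```

Contact was felt at the deck and the cell is released (opening 0.69). Now I'll lift straight up and check the cell.

```bash
python3 -m inch '[[0.4,0,0,-25,0],[0.4,0,0,-45,0],[0.4,0,0,-5,0]]';python3 - <<'E'
from h import *
for i in range(4): im=ctrl.get_image('wrist')
need(.4553,-.0891,.150,79.6)
import pickle
pickle.dump(im,open("d2.pkl","wb"))
P=cloud(im);P=P[~np.isnan(P[...,2])]
a=np.radians(-10.5); ex=np.array([np.cos(a),np.sin(a)]); ey=np.array([-ex[1],ex[0]]);c0=np.array([.479,.0387])
for n,z0,z1 in(("celltop",.090,.098),("jaw/stop",.0775,.0835)):
    q=P[(P[:,2]>z0)&(P[:,2]<z1)]; L=(q[:,:2]-c0)@np.stack([ex,ey],1)*1000; L=L[(abs(L)<40).all(1)]
    print(n,len(L),np.percentile(L,[2,98],axis=0).round(1).tolist(),cv2.minAreaRect(L.astype(np.float32)))
E
```

```text
time: 9.02
position: [0.4792, 0.0375, 0.1455]
tool_rot: [-0.284, -3.126, -0.013]
ft_force: [0.4, -0.1, -0.4]
grip_width: 0.7
t9.22 pos [0.4762 0.0372 0.1414] yawY 79.6 shift mm [  -2.1 -127.9   -9.3] twist 0.001 tilt [-0.01   0.007 -1.   ] j7 1.27 g 0.702 F [ 0.7 -0.  -0.1] M [0.006 0.051 0.06 ]
celltop 1785 [[-12.2, -19.3], [13.0, 19.0]] ((0.4793691635131836, -0.028085708618164062), (26.18160057067871, 40.069820404052734), 0.6760507822036743)
jaw/stop 1668 [[-27.8, -18.6], [33.0, 18.6]] ((2.796945571899414, -0.2071514129638672), (62.242942810058594, 39.59467315673828), 0.598915696144104)
```

The cell stands square in the cradle, offset (0.5, 0.0) mm. Moving over the ring.

```bash
python3 -m inch '[[1,0,-40,-12,0],[1,0,-45,-5,0],[1,0,-40,0,0]]';python3 - <<'E'
from h import *
for i in range(5): im=ctrl.get_image('wrist')
need(.4553,-.0891,.150,79.6)
save("pics/g.png",im)
P=cloud(im);c=np.array([.4553,-.0891])
for n,z0,z1 in(("knobtop",.0985,.1045),("ringtop",.082,.0875)):
    m=(P[...,2]>z0)&(P[...,2]<z1)&(np.hypot(P[...,0]-c[0],P[...,1]-c[1])<.045)
    q=P[m][:,:2]; print(n,len(q),cv2.minEnclosingCircle((q*1000).astype(np.float32)),(np.percentile(q,[1,99],axis=0)*1000).round(1).tolist())
E
```

```text
time: 9.6
position: [0.4517, -0.0855, 0.1541]
tool_rot: [-0.269, -3.113, -0.007]
ft_force: [0.8, -0.0, 0.1]
grip_width: 0.948
t9.85 pos [ 0.4521 -0.0836  0.1541] yawY 80.1 shift mm [-4.2 -4.9  4. ] twist 0.009 tilt [-0.017  0.007 -1.   ] j7 1.52 g 0.997 F [0.4 0.7 0.3] M [ 0.046 -0.008  0.04 ]
knobtop 1355 ((456.57373046875, -89.21390533447266), 15.971976280212402) [[441.5, -103.8], [471.1, -74.4]]
ringtop 2522 ((456.7457580566406, -89.08493041992188), 29.62508201599121) [[428.5, -116.6], [483.7, -61.5]]
```

View pics/g.png

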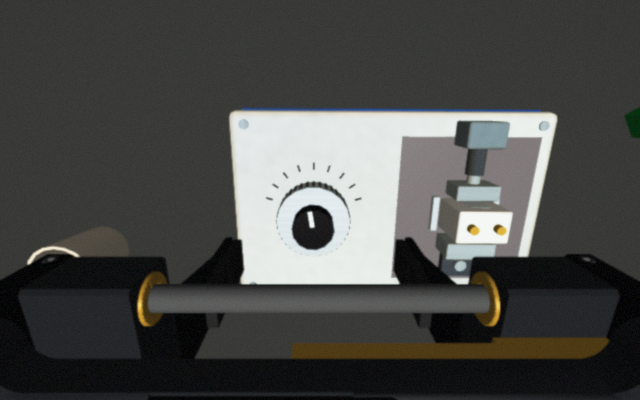

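The ring/knob is at (312,228) with its mark at (311,219), giving ring centre (0.4565, -0.0891). The cell at (478,222) sits in the clamp. Centring and descending.

```bash
python3 -m inch '[[1,-5,-4.5,30,0]]';python3 - <<'E'
from h import *
for i in range(4): im=ctrl.get_image('wrist')
need(.4562,-.0891,.062,79.6)
E
```

```text
time: 9.98
position: [0.4578, -0.0871, 0.125]
tool_rot: [-0.265, -3.117, -0.01]
ft_force: [0.3, -0.0, 0.1]
grip_width: 1.002
t10.18 pos [ 0.4553 -0.0876  0.1236] yawY 80.2 shift mm [-2.3 -1.5 61.6] twist 0.010 tilt [-0.019  0.007 -1.   ] j7 1.54 g 0.997 F [0.6 0.4 1.1] M [ 0.018 -0.026 -0.033]
```

```bash
cat > mark.py <<'E'
from h import *
def mark(im,c=(.4565,-.0891)):
    # white pointer on the black knob top (z=.101): bright pixels whose ray lands within 15.5 mm of the axis
    d=np.array([c[0],c[1],.101]);p=im["K"]@(im["R"]@d+im["t"]);u0,v0=(p[:2]/p[2]).astype(int)
    v,u=np.mgrid[max(0,v0-60):min(400,v0+60),max(0,u0-60):min(640,u0+60)];o=-im["R"].T@im["t"]
    r=np.stack([u,v,np.ones_like(u)],-1)@np.linalg.inv(im["K"]).T@im["R"]
    X=o+r*((.101-o[2])/r[...,2])[...,None]; q=X[...,:2]-np.array(c)
    m=(np.hypot(q[...,0],q[...,1])<.0145)&(im["color"][v,u].min(-1)>130)
    q=q[m]; return len(q),q.mean(0)*1000,np.degrees(np.arctan2(*q.mean(0)[::-1])) if len(q) else 0
E
python3 -c "
from mark import *
for n in('wrist','top','scene'):
    try: print(n,mark(ctrl.get_image(n)))
    except Exception as e: print(n,e)
"
```

```text
wrist (103, array([-8.40229905, -0.12757517]), np.float64(-179.13012414290978))
top (62, array([-1.49205812, -5.40277696]), np.float64(-105.43829147455202))
scene (15, array([-6.17645773, -3.71705913]), np.float64(-148.96001566612176))
```

```bash
python3 -m inch '[[1,-3,-2,35,0]]';python3 - <<'E'
from h import *
for i in range(4): im=ctrl.get_image('wrist')
need(.4562,-.0891,.062,79.6)
E
python3 -m inch '[[1,-1,0,15,0]]';python3 - <<'E'
from h import *
for i in range(4): im=ctrl.get_image('wrist')
need(.4562,-.0891,.062,79.6)
E
```

```text
time: 10.45
position: [0.4618, -0.0901, 0.0926]
tool_rot: [-0.267, -3.122, -0.01]
ft_force: [0.2, 0.7, -0.4]
grip_width: 0.998
t10.65 pos [ 0.4585 -0.0903  0.0904] yawY 80.2 shift mm [ 2.   0.7 28.5] twist 0.010 tilt [-0.016  0.007 -1.   ] j7 1.57 g 0.999 F [ 0.8 -0.4  0.4] M [ 0.029 -0.058  0.004]
time: 10.78
position: [0.4613, -0.0904, 0.0771]
tool_rot: [-0.268, -3.118, -0.009]
ft_force: [0.8, 0.1, 0.5]
grip_width: 1.0
t10.97 pos [ 0.4591 -0.0904  0.0754] yawY 80.2 shift mm [ 2.8  0.7 13.5] twist 0.010 tilt [-0.016  0.007 -1.   ] j7 1.58 g 1.003 F [-0.3  0.7  1.1] M [ 0.026 -0.09  -0.006]
```

```bash
python3 -m inch '[[1,3,1,12,0]]';python3 - <<'E'
from h import *
for i in range(4): im=ctrl.get_image('wrist')
need(.4562,-.0891,.062,79.6)
from mark import mark
print(mark(im))
E
```

```text
time: 11.1
position: [0.4573, -0.0889, 0.0641]
tool_rot: [-0.268, -3.116, -0.008]
ft_force: [0.4, -0.6, 0.0]
grip_width: 1.001
t11.30 pos [ 0.4557 -0.0887  0.0631] yawY 80.2 shift mm [-0.6 -0.3  1.1] twist 0.010 tilt [-0.017  0.007 -1.   ] j7 1.58 g 1.002 F [-0.  -0.7  0.5] M [ 0.007 -0.011 -0.009]
(117, array([-10.38261865,  -0.06390129]), np.float64(-179.6473695152396))
```

```bash
cat > tq.py <<'E'
from mark import *
def tq(n=6,verbose=True):
    M=[];J=[]
    for i in range(n): im=ctrl.get_image('wrist'); s=ctrl.get_state(); M.append(s["torque"][2]); J.append(s["joint_torque"][6])
    R=Ro.from_rotvec(s["tool_rot"]).as_matrix()
    print("t%.2f"%s["time"],s["position"].round(4),"yawY %.2f"%np.degrees(np.arctan2(R[1,1],R[0,1])),"j7 %.3f"%s["joint_positions"][6],"g %.3f"%s["grip_width"],"F",s["ft_force"].round(1),"Mz %.3f+-%.3f"%(np.mean(M),np.std(M)),"J7",np.round(J,4),"mark",*[np.round(x,1) for x in mark(im)])
    return im
E
python3 -c "
from tq import *
tq(8)"
python3 -m inch '[[-1,0,0,0,0],[-1,0,0,0,0],[-1,0,0,0,0],[-1,0,0,0,0],[-1,0,0,0,0]]' 35
python3 -c "
from tq import *
tq(6)"
```

```text
t11.70 [ 0.4563 -0.0888  0.0636] yawY 80.15 j7 1.582 g 0.998 F [ 0.2 -0.4  0.7] Mz 0.010+-0.024 J7 [-0.001  -0.0012 -0.0011 -0.0011 -0.0011 -0.0011 -0.001  -0.001 ] mark 140 [-9.5 -0.1] -179.3
time: 12.32
position: [0.4562, -0.0894, 0.0637]
tool_rot: [-0.268, -3.114, -0.007]
ft_force: [1.1, 0.1, 0.2]
grip_width: 0.661
t12.62 [ 0.4562 -0.0894  0.0637] yawY 80.15 j7 1.582 g 0.659 F [ 0.4 -1.   0.5] Mz 0.020+-0.022 J7 [-0.0222 -0.0202 -0.0226 -0.0229 -0.0226 -0.0223] mark 146 [-9.5 -0.1] -179.2
```

The ring is gripped at 57.5 mm, and the J7 torque reading is nearly noise-free. Starting the clockwise turn.

```bash
python3 -m inch '[[-1,0,0,0,0.15],[-1,0,0,0,0.15]]'
python3 -c "
from tq import *
tq(6)"
```

```text
time: 12.88
position: [0.4564, -0.0892, 0.0637]
tool_rot: [-0.742, -3.036, -0.003]
ft_force: [-0.8, -1.4, 0.1]
grip_width: 0.657
t13.18 [ 0.4563 -0.0891  0.0637] yawY 62.88 j7 1.282 g 0.660 F [-0.5 -0.1 -0.4] Mz -0.197+-0.042 J7 [ 0.3599 -0.6216 -0.065   0.1676  0.1769  0.1598] mark 136 [-9.9 -0.3] -178.4
```

```bash
sed -i 's/    M=\[\];J=\[\]/    s=ctrl.get_state(); M=[s["torque"][2]];J=[s["joint_torque"][6]]; print("end-of-row J7 %.4f Mz %.3f qd7 %.3f"%(J[0],M[0],s["qd"][6]))/' tq.py
python3 -m inch '[[-1,0,0,0,0.03],[-1,0,0,0,0.03],[-1,0,0,0,0.03],[-1,0,0,0,0.03],[-1,0,0,0,0.03]]'
python3 -c "
from tq import *
tq(4)"
python3 -m inch '[[-1,0,0,0,0.02],[-1,0,0,0,0.02],[-1,0,0,0,0.02]]'
python3 -c "
from tq import *
tq(4)"
```

```text
time: 13.8
position: [0.4564, -0.089, 0.0637]
tool_rot: [-0.967, -2.972, -0.001]
ft_force: [-1.1, -0.6, -0.9]
grip_width: 0.66
end-of-row J7 -0.0102 Mz 0.313 qd7 -0.253
t14.00 [ 0.4565 -0.089   0.0637] yawY 54.02 j7 1.128 g 0.661 F [-0.3 -0.6 -0.2] Mz -0.083+-0.209 J7 [-0.0102 -0.0027  0.0655  0.1922  0.2151] mark 125 [-10.1  -0.3] -178.1
time: 14.38
position: [0.4565, -0.089, 0.0637]
tool_rot: [-1.057, -2.941, -0.001]
ft_force: [-0.6, -1.1, -0.6]
grip_width: 0.658
end-of-row J7 -0.0979 Mz 0.284 qd7 -0.170
t14.57 [ 0.4565 -0.089   0.0637] yawY 50.46 j7 1.067 g 0.661 F [-0.6 -1.  -0.9] Mz 0.010+-0.151 J7 [-0.0979 -0.1014 -0.061   0.0416  0.0727] mark 120 [-10.3  -0.4] -177.9
```

```bash
cat > r.py <<'E'
from bench import ctrl
import numpy as np
from scipy.spatial.transform import Rotation as Ro
s=ctrl.get_state();R=Ro.from_rotvec(s["tool_rot"]).as_matrix()
a=np.arctan2(R[1,1],R[0,1]); l="%.2f turn %.4f Mz %.3f J7 %.4f q %.3f"%(s["time"],np.radians(80.15)-a,s["torque"][2],s["joint_torque"][6],s["qd"][6])
print(l); open("log.txt","a").write(l+"\n")
E
p(){ python3 r.py; }
python3 -m inch '[[-1,0,0,0,0.02]]' >/dev/null; p
python3 -m inch '[[-1,0,0,0,0.02]]' >/dev/null; p
python3 -m inch '[[-1,0,0,0,0.02]]' >/dev/null; p
python3 -m inch '[[-1,0,0,0,0.02]]' >/dev/null; p
python3 -m inch '[[-1,0,0,0,0.02]]' >/dev/null; p
python3 -m inch '[[-1,0,0,0,0.02]]' >/dev/null; p
python3 -m inch '[[-1,0,0,0,0.02]]' >/dev/null; p
python3 -m inch '[[-1,0,0,0,0.02]]' >/dev/null; p
python3 -m inch '[[-1,0,0,0,0.02]]' >/dev/null; p
python3 -m inch '[[-1,0,0,0,0.02]]' >/dev/null; p
```

```text
14.70 turn 0.5387 Mz 0.219 J7 -0.0460 q -0.171
14.82 turn 0.5597 Mz 0.319 J7 -0.0989 q -0.165
14.95 turn 0.5810 Mz 0.234 J7 -0.0985 q -0.168
15.07 turn 0.6023 Mz 0.296 J7 -0.0998 q -0.170
15.20 turn 0.6237 Mz 0.255 J7 -0.1002 q -0.168
15.32 turn 0.6451 Mz 0.262 J7 -0.1004 q -0.169
15.45 turn 0.6666 Mz 0.246 J7 -0.1007 q -0.171
15.57 turn 0.6879 Mz 0.287 J7 -0.1008 q -0.168
15.70 turn 0.7095 Mz 0.247 J7 -0.1010 q -0.170
15.82 turn 0.7309 Mz 0.266 J7 -0.1011 q -0.171
```

J7 torque is flat at -0.101 during the steady creep, which makes a precise baseline. Continuing at the same rate, watching for the rise at 0.01 N·m per N.

```bash
p(){ python3 r.py; }
python3 -m inch '[[-1,0,0,0,0.02]]' >/dev/null; p
python3 -m inch '[[-1,0,0,0,0.02]]' >/dev/null; p
python3 -m inch '[[-1,0,0,0,0.02]]' >/dev/null; p
python3 -m inch '[[-1,0,0,0,0.02]]' >/dev/null; p
python3 -m inch '[[-1,0,0,0,0.02]]' >/dev/null; p
```

```text
15.95 turn 0.7523 Mz 0.316 J7 -0.1012 q -0.169
16.07 turn 0.7737 Mz 0.272 J7 -0.1012 q -0.170
16.20 turn 0.7952 Mz 0.283 J7 -0.1012 q -0.168
16.32 turn 0.8166 Mz 0.260 J7 -0.1012 q -0.172
16.45 turn 0.8380 Mz 0.265 J7 -0.1013 q -0.168
```

```bash
p(){ python3 r.py; }
python3 -m inch '[[-1,0,0,0,0.02]]' >/dev/null; p
python3 -m inch '[[-1,0,0,0,0.02]]' >/dev/null; p
python3 -m inch '[[-1,0,0,0,0.02]]' >/dev/null; p
```

```text
16.57 turn 0.8595 Mz 0.284 J7 -0.1006 q -0.171
16.70 turn 0.8809 Mz 0.297 J7 -0.1010 q -0.170
16.82 turn 0.9023 Mz 0.269 J7 -0.1011 q -0.169
```

```bash
p(){ python3 r.py; }
python3 -m inch '[[-1,0,0,0,0.02]]' >/dev/null; p
python3 -m inch '[[-1,0,0,0,0.02]]' >/dev/null; p
python3 -m inch '[[-1,0,0,0,0.02]]' >/dev/null; p
```

```text
16.95 turn 0.9237 Mz 0.314 J7 -0.1011 q -0.169
17.07 turn 0.9451 Mz 0.302 J7 -0.1010 q -0.170
17.20 turn 0.9665 Mz 0.278 J7 -0.1008 q -0.172
```

```bash
tail -3 log.txt
```

```text
16.95 turn 0.9237 Mz 0.314 J7 -0.1011 q -0.169
17.07 turn 0.9451 Mz 0.302 J7 -0.1010 q -0.170
17.20 turn 0.9665 Mz 0.278 J7 -0.1008 q -0.172
```

```bash
p(){ python3 r.py; }
python3 -m inch '[[-1,0,0,0,0.02]]' >/dev/null; p
python3 -m inch '[[-1,0,0,0,0.02]]' >/dev/null; p
python3 -m inch '[[-1,0,0,0,0.02]]' >/dev/null; p
```

```text
17.32 turn 0.9879 Mz 0.335 J7 -0.1007 q -0.168
17.45 turn 1.0093 Mz 0.298 J7 -0.1004 q -0.170
17.57 turn 1.0307 Mz 0.300 J7 -0.1002 q -0.169
```

Mz may be rising slightly, but J7 is not. I'll check the jaw–cell–stop gap from the wrist view before going on.

```bash
python3 - <<'E'
from tq import *
im=tq(4)
u=cv2.resize(im["color"],(800,500)); save("pics/h.png",dict(color=u))
P=cloud(im);P=P[~np.isnan(P[...,2])]
a=np.radians(-10.5); ex=np.array([np.cos(a),np.sin(a)]); ey=np.array([-ex[1],ex[0]]);c0=np.array([.479,.0387])
for n,z0,z1 in(("celltop",.090,.098),("jaw/stop",.0775,.0835)):
    q=P[(P[:,2]>z0)&(P[:,2]<z1)]; L=(q[:,:2]-c0)@np.stack([ex,ey],1)*1000; L=L[(abs(L)<40).all(1)]
    if len(L)>5:
        print(n,len(L),np.percentile(L,[2,98],axis=0).round(1).tolist(),cv2.minAreaRect(L.astype(np.float32)))
        m=L[abs(L[:,1])<15]; print(np.histogram(m[:,0],np.arange(-40,41,4))[0])
E
```

```text
end-of-row J7 -0.1002 Mz 0.300 qd7 -0.169
t17.77 [ 0.4569 -0.0888  0.0637] yawY 21.12 j7 0.557 g 0.661 F [-0.9 -1.  -0.3] Mz 0.028+-0.143 J7 [-0.1002 -0.0942 -0.046   0.0629  0.0973] mark 16 [-13.2   0.4] 178.3
celltop 6349 [[-5.6, -20.2], [19.5, 16.5]] ((7.244395732879639, -0.17432403564453125), (26.70469856262207, 41.21592712402344), 0.324052631855011)
[  0   0   0   0   0   0   0   0 483 747 818 612 490 855 852  17   0   0
   0   0]
jaw/stop 4295 [[-17.2, -20.2], [33.8, 18.0]] ((8.403146743774414, -0.34880828857421875), (52.72299575805664, 40.53717041015625), 0.97398442029953)
[  0   0   0   0   0 241 529 599 511   0   0   0   0   0   0   0 326 709
 357   0]
```

View pics/h.png

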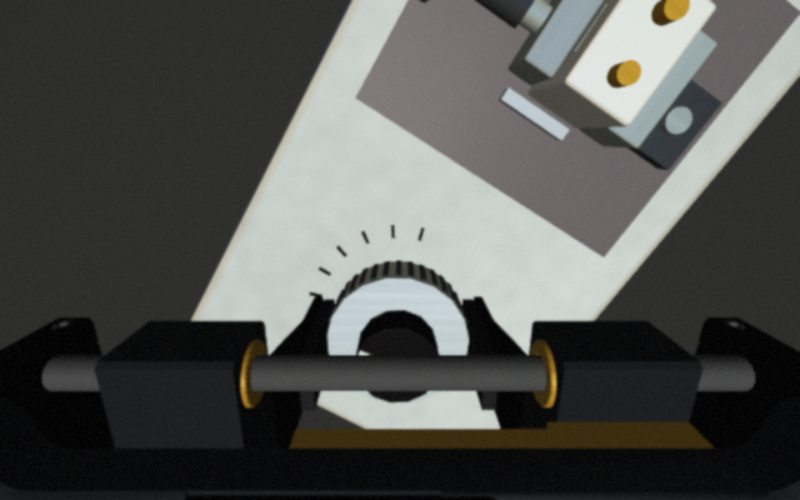

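The wrist view shows the ring gripped at (397,340), the inner knob untouched, the jaw at (570,60) against the cell at (645,60), and the stop just beyond. The cell has moved 7 mm, so contact should come at about 1.05–1.15 rad. I'll continue in finer rows.

```bash
p(){ python3 r.py; }
python3 -m inch '[[-1,0,0,0,0.01]]' >/dev/null; p
python3 -m inch '[[-1,0,0,0,0.01]]' >/dev/null; p
python3 -m inch '[[-1,0,0,0,0.01]]' >/dev/null; p
python3 -m inch '[[-1,0,0,0,0.01]]' >/dev/null; p
python3 -m inch '[[-1,0,0,0,0.01]]' >/dev/null; p
```

```text
17.90 turn 1.0403 Mz 0.251 J7 -0.1741 q -0.087
18.02 turn 1.0505 Mz 0.226 J7 -0.1989 q -0.083
18.15 turn 1.0609 Mz 0.296 J7 -0.2102 q -0.082
18.27 turn 1.0714 Mz 0.323 J7 -0.2238 q -0.082
18.40 turn 1.0818 Mz 0.339 J7 -0.2376 q -0.084
```

The rise is now at the specified slope of about 1.4 N per 0.01 rad, so the cell met the stop near 1.04–1.05 rad and the force is about 5 N now. Four more fine rows should give about 11 N.

```bash
p(){ python3 r.py; }
python3 -m inch '[[-1,0,0,0,0.01]]' >/dev/null; p
python3 -m inch '[[-1,0,0,0,0.01]]' >/dev/null; p
python3 -m inch '[[-1,0,0,0,0.01]]' >/dev/null; p
python3 -m inch '[[-1,0,0,0,0.01]]' >/dev/null; p
```

```text
18.52 turn 1.0924 Mz 0.300 J7 -0.2513 q -0.083
18.65 turn 1.1030 Mz 0.288 J7 -0.2651 q -0.084
18.77 turn 1.1136 Mz 0.354 J7 -0.2788 q -0.084
18.90 turn 1.1241 Mz 0.358 J7 -0.2925 q -0.085
```

J7 excess is 0.10 N·m, Mz is about +0.095 over baseline, and the angle past contact is about 0.077 rad. All three give roughly 10–11 N. Now I'll stop and release.

```bash
p(){ python3 r.py; }
python3 -m inch '[[-1,0,0,0,0]]' >/dev/null; p
python3 -m inch '[[0.65,0,0,0,0]]' >/dev/null; p
python3 -m inch '[[0.65,0,0,0,0]]' >/dev/null; p
python3 -m inch '[[0.75,0,0,0,0]]' >/dev/null; p
python3 -m inch '[[0.9,0,0,0,0],[0.9,0,0,0,0]]'; p
python3 -c "
from tq import *
tq(3); need(.4565,-.0891,.16,21)"
```

```text
19.02 turn 1.1245 Mz 0.275 J7 -0.3014 q -0.001
19.15 turn 1.1249 Mz 0.026 J7 0.0097 q -0.003
19.27 turn 1.1250 Mz 0.020 J7 0.0031 q -0.004
19.40 turn 1.1251 Mz -0.003 J7 0.0011 q -0.002
time: 19.65
position: [0.4562, -0.0891, 0.0637]
tool_rot: [-1.888, -2.491, 0.009]
ft_force: [-0.8, 0.4, 0.4]
grip_width: 0.936
19.65 turn 1.1253 Mz -0.027 J7 0.0007 q 0.000
end-of-row J7 0.0007 Mz -0.027 qd7 0.000
t19.80 [ 0.4563 -0.0891  0.0637] yawY 15.68 j7 0.461 g 0.944 F [-0.3 -0.6  0.3] Mz -0.030+-0.026 J7 [ 0.0007  0.0002 -0.0002  0.0003] mark 0 [nan nan] 0
t19.80 pos [ 0.4563 -0.0891  0.0637] yawY 15.7 shift mm [  0.8  -1.2 -96.3] twist -0.093 tilt [-0.016  0.005 -1.   ] j7 0.46 g 0.944 F [-0.3 -0.6  0.3] M [-0.036  0.007 -0.063]mark.py:9: RuntimeWarning: Mean of empty slice.
  q=q[m]; return len(q),q.mean(0)*1000,np.degrees(np.arctan2(*q.mean(0)[::-1])) if len(q) else 0
  ret = um.true_divide(
```

```bash
python3 -m inch '[[0.9,0,0,-30,0],[0.9,0,0,-50,0],[0.9,0,0,-40,0]]' 
python3 -m inch '[[0.9,30,0,-20,-0.18],[0.9,30,0,0,-0.18],[0.9,0,0,0,-0.18],[0.9,0,0,0,-0.18],[0.9,0,0,0,-0.18]]' 
python3 - <<'E'
from tq import *
for i in range(4): im=ctrl.get_image('wrist')
need(.4565,-.0891,.16,80)
save("pics/i.png",im)
print(mark(im))
P=cloud(im);P=P[~np.isnan(P[...,2])]
a=np.radians(-10.5); ex=np.array([np.cos(a),np.sin(a)]); ey=np.array([-ex[1],ex[0]]);c0=np.array([.479,.0387])
for n,z0,z1 in(("celltop",.090,.098),("jaw/stop",.0775,.0835)):
    q=P[(P[:,2]>z0)&(P[:,2]<z1)]; L=(q[:,:2]-c0)@np.stack([ex,ey],1)*1000; L=L[(abs(L)<40).all(1)]
    if len(L)>5: print(n,len(L),np.percentile(L,[2,98],axis=0).round(1).tolist(),cv2.minAreaRect(L.astype(np.float32)))
E
```

```text
time: 20.18
position: [0.4554, -0.0894, 0.1835]
tool_rot: [-1.885, -2.486, 0.018]
ft_force: [0.9, 0.4, -0.4]
grip_width: 0.949
time: 20.8
position: [0.4363, -0.0321, 0.2094]
tool_rot: [-0.577, -3.071, -0.005]
ft_force: [1.0, 0.5, 0.7]
grip_width: 0.952
t21.00 pos [ 0.4363 -0.0323  0.2093] yawY 68.1 shift mm [-40.7 -45.2  48.7] twist -0.207 tilt [-0.016  0.006 -1.   ] j7 1.15 g 0.949 F [ 0.1  0.1 -0.3] M [-0.01  -0.041  0.023]
(54, array([-8.48199018, -0.31011377]), np.float64(-177.90611648431647))
celltop 1069 [[-5.7, -19.9], [19.5, 18.6]] ((6.98673152923584, -0.20358657836914062), (26.299997329711914, 40.23687744140625), 0.5192002058029175)
jaw/stop 749 [[-17.6, -20.0], [33.1, 17.8]] ((8.00970458984375, -0.33381080627441406), (52.7177848815918, 40.05817413330078), 0.8307565450668335)
```

View pics/i.png

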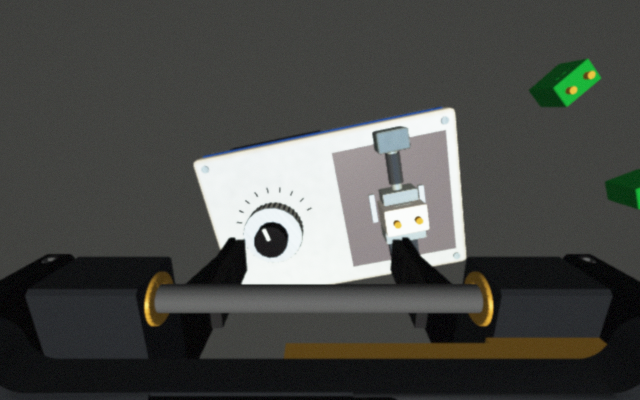

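The view shows the cell at (406,220) between jaw and stop, flush and square, and the knob mark at (266,236). The mark's bearing reads -177.9° against -179.2° before, about 0.3 mm. The gripper is clear, so I'm handing in.

```bash
python3 -c "
from bench import ctrl
print(ctrl.close_job(), ctrl.get_state()['time'])"
```

```text
the job is handed in; nothing more can be done
the job is handed in; nothing more can be done
```

I stood the white flow cell between the guide rails and let go of it. I then turned only the outer ring clockwise by 1.125 rad, released it and lifted clear. The job was handed in at about 21 s.

- **Clamping force:** I estimate 10–11 N. Wrist torque rose about 0.10 N·m over its free-turning level, and the ring went about 0.08 rad past contact, which was at about 1.04–1.05 rad. The wrist moment readings were noisy and gave slightly less, about 9.5–10 N. The ring did not spring back when I let go.
- **Cell:** the last view shows it square and upright between the rails. Its centre is 7 mm toward the stop from the cradle centre, where the jaw travel puts it.
- **Inner knob:** its mark moved by about 0.3 mm by image, which is near the measurement noise.
- **Other things on the bench:** I did not go near the beaker, bottle, rack or green look-alikes, but I did not measure them again at the end.

One check disagreed along the way. While creeping at the faster rate, the last-joint torque stayed flat while the wrist moment drifted up slightly. I paused to look, then continued at a slower rate, where both readings rose together.

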